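# Find and release the latched key on the bench power block

### The job

Closing up the hoop shop: one of the four identical push-push keys on the bench power block has been left latched in. With the fingertips tap all four keys lightly, in order from the robot's left to its right, to feel which one is latched down, and press that one so that it releases and springs up (as soon as it is found or after the last tap). Do not press any of the other keys so far in that it latches, leave the loose things on the bench alone, and finish with all four keys raised.

Things in the scene. Friction and masses are not known exactly. Their poses are not given: they have to be found in the camera images.
- block: bench power block, bolted down: grey steel box 170 (x) by 310 (y) by 60 mm high. Four keys in a line along its y, 62 mm apart, at its x = -48 mm (its near side); a flap-covered socket 96 mm behind each, 71 mm above the bench. Origin: centre of its underside on the bench; x away from the robot at yaw 0 (yaw up to 0.3 rad either way), y to the robot's left, z up.
- key1: Leftmost key (block y = +93 mm); identical to the others. Origin: centre of its flat top face. All four: ivory plastic cap 30 mm (block x) by 34 mm (block y), top always level, moves straight down. Left and right are the robot's: its left is +y. Raised, the top is 76 mm above the bench; latched, 71 to 72 mm and firm there; at the bottom stop 66 mm (full travel 10 mm).
- key2: Second from the left key (block y = +31 mm); identical to the others. Origin: centre of its flat top face. All four: the spring yields from 3 N, takes about 6 N at 5 mm and 8 to 10 N at the stop. A tap of 1 to 3 N at up to 40 mm/s is light. A latched key does not yield to such a tap.
- key3: Third from the left key (block y = -31 mm); identical to the others. Origin: centre of its flat top face. All four: a raised key latches if pressed in by about 7.5 mm or more and let go. A latched key is released by pressing it on down to its stop (5 to 6 mm further; it lets go after 3 to 4 mm) and taking the finger away; then it springs up.
- key4: Rightmost key (block y = -93 mm); identical to the others. Origin: centre of its flat top face. Exactly one of the four is latched at the start, any of them.
- pencil: flat-sided carpenter's pencil 7 by 7 by about 170 mm (along its y) lying loose on the block's lid between the keys and the sockets, its centre line 45 to 53 mm behind the key centres; origin under its centre; bystander, leave it alone
- hoop: small bentwood hoop, open both ends, 104 mm across, 62 mm high, standing loose on the bench near the front left of the block; origin at its centre on the bench; bystander
- staple_tin: small open metal tin 75 by 60 by 28 mm with staple sticks, loose at one end of the block; origin under its centre; bystander
- g_clamp: dark steel G-clamp lying flat, about 80 by 150 mm, 17 mm high, loose at the other end of the block; origin at its middle on the bench; bystander
- stapler: heavy hand stapler, 150 by 26 by 73 mm, loose on the bench just behind the block; origin under its middle; bystander

How it is judged:
By the outcome, as a careful person would: the job done as asked, in the order asked, and still so for the second after the job is handed in, with the robot touching nothing.
It also fails if it takes over 48 s, if anything falls off the work surface, if the arm or the gripper's body presses on something with over 40 N, if the wrist force passes 120 N, or if a joint passes its speed limit or range.

### The arm

A 6-joint arm with a two-finger parallel gripper is mounted at the origin on the work surface. World frame = base frame: x ahead of the robot, y to its left, z up, the work surface at z = 0. Lengths are in mm, angles in degrees, forces in N, time in s.
With the tool pointing down it reaches from about 350 to 850 mm from the base axis. Payload 8.1 kg.
Tool frame: the origin (TCP) lies at the very end of the fingers, on their centre line; the grasp point (between the pads) lies 19 mm behind it; z points along the fingers, y is the direction in which the jaws open and shut (so a half turn about z gives the same grasp; the last joint's range is limited). The gripper opens to 85 mm and grips with 20 to 120 N. Pads are 22 mm wide; open, the fingers measure 114 mm over their backs; the gripper's body (76 mm by 85 mm) begins 54 mm behind the grasp point. The pads swing forward as they close: fully open they stand 13 mm farther back than shut.
Start: joints at [-69.408, 7.471, 85.268, -0, 87.261, -4.893], TCP at [258.186, -541.614, 231.292] pointing down, gripper open.
Joint ranges: [-169.43, 169.43], [-51.17, 129.36], [1.28, 143.12], [-76.62, 256.62], [0, 156.53], [-152.29, 152.29]. Speed limits (degrees/s): [136.94, 136.94, 159.86, 180, 180, 180].

### API

Orientations are given as [roll, pitch, yaw] about the fixed x, y, z axes, in that order (R = Rz(yaw) Ry(pitch) Rx(roll)).
In Python, from bench import sensors, viewer, job gives the robot as it stands.
- The arm moves only by the shell command python3 -m pendant 'ROWS' [FORCE]. ROWS is JSON, one flat list of numbers, 5 for each row, row after row: the shift along the world's x, y, z in mm, then the turn about the world's z in rad, then the finger opening in mm, from 0 to 85.4. In form: [x, y, z, twist, hand, x, y, z, twist, hand, ...]. A call has 1 to 12 rows; each row shifts and turns the pose as measured when the row begins; what a row does not reach is not made up. A row lasts 1/12 s, in which the tool goes at most 41.7 mm and 7.16 degrees, less where a joint would pass 70% of its speed; a pose out of reach is approached as far as the arm can. A call with a gripper value outside its range is refused whole. The fingers move at their own pace and stop on an object; FORCE is the grip in N (left out, the last holds). Time passes only in rows, so rows that do not move let the fingers close. It gives the time, the measured TCP pose, the force and the opening at its end, in the units of the state.
- sensors.sense(): the state, without advancing time (a new reading comes with each control period).
- viewer.snapshot(name): name is "side" or "top" or "wrist"; returns a dict with "frame" (420x560x3 uint8, blue, green, red), "z_map" (420x560 float32, mm along the optical axis (not along the pixel's ray), 0 where there is no reading), "fx", "fy", "cx", "cy" (pixels), "k1" (the pictures are not rectified: a ray, as slopes to the right and down, at radius r is drawn at 1 + k1 r^2 times it, then the intrinsics apply), "view" (4x4, takes a point from world to camera coordinates). Camera axes: x right, y down, z forward; pixel columns grow to the right and rows downward; lengths in mm; the calibration is good to about 2 mm. A picture is of the moment at which its call begins.
- job.hand_in(): hands the job in, once; it reports no verdict.
The state is a dict: "time": time; "joint_pos": joint angles; "qd": joint speeds; "joint_efforts": joint torques, N m; "tool_pos": TCP position; "tcp_rot": TCP orientation; "ft_force": force on the tool from outside, world axes, zero at the start; "wrist_torque": the same for the moment, N m; "finger_gap": finger opening in mm.
Only numpy, scipy, OpenCV 4.12 (cv2) and the standard library are available. Lean on these libraries where they do the work, as an engineer would, in place of code of your own. Each camera call takes 0.05 s, during which the arm holds its last target.

## Working session

There is one attempt and no reset: what is moved stays moved. The work goes in short steps, Python scripts to look and compute and a shell command to move; the robot and the scene stay as the last step left them, time stands still between calls to the robot, and variables do not carry over. Pictures are saved under pics/ and viewed, and the job is handed in when it is done.

```bash
mkdir -p pics; ls; python3 - <<'E'
from bench import sensors, viewer
import cv2
print(sensors.sense())
for n in ("top","side"):
    s=viewer.snapshot(n); cv2.imwrite(f"pics/{n}1.png",s["frame"]); print(n,s["fx"],s["cx"],s["cy"],s["k1"],s["view"])
E
```

```text
pics
{'time': 0.0, 'joint_pos': array([-6.94087635e+01,  7.51533076e+00,  8.53298667e+01,  2.53191899e-04,
        8.72618421e+01, -4.89426779e+00]), 'qd': array([-0.02972286, -0.03553476, -0.01476639, -0.11543083,  0.02752584,
        0.09822107]), 'joint_efforts': array([ 2.90103917e-04, -5.69406724e+01, -5.00549948e+01, -3.53184532e-05,
        1.46006458e-02,  1.92342270e-05]), 'tool_pos': array([ 257.98374391, -541.08967929,  230.23648626]), 'tcp_rot': array([-1.79893372e+02, -9.38426898e-03,  2.54854833e+01]), 'ft_force': array([-0.87980742,  0.72951982,  1.07153133]), 'wrist_torque': array([0.04899122, 0.0359878 , 0.02837633]), 'finger_gap': 85.61064304976735}
top 412.58196745068966 276.53520581100247 209.91990912540913 0.029775628666612042 [[ 8.42305671e-03 -9.99947494e-01  5.83626150e-03  2.33913003e+01]
 [-9.97668640e-01 -8.79884878e-03 -6.76747009e-02  5.57571489e+02]
 [ 6.77225000e-02 -5.25262723e-03 -9.97690369e-01  1.00076986e+03]
 [ 0.00000000e+00  0.00000000e+00  0.00000000e+00  1.00000000e+00]]
side 464.0167205725722 285.54756144088446 209.87769969382097 0.04621144353449385 [[-9.82710929e-01 -1.84928930e-01 -8.97337250e-03  5.56596519e+02]
 [-1.30048676e-01  7.23951373e-01 -6.77481919e-01  9.30771303e+01]
 [ 1.31782292e-01 -6.64601911e-01 -7.35484689e-01  9.74546924e+02]
 [ 0.00000000e+00  0.00000000e+00  0.00000000e+00  1.00000000e+00]]
```

View pics/top1.png

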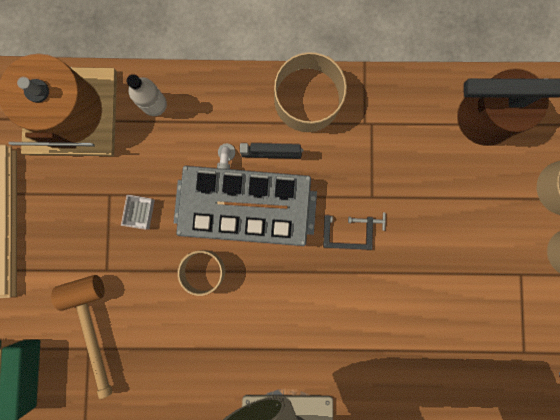

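View pics/side1.png

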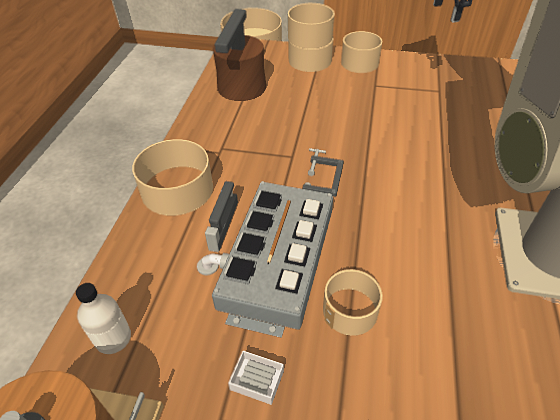

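The top view shows the four ivory keys at about (202,222), (228,224), (255,226) and (282,228). The hoop is at (200,273), the pencil at (253,205), the tin at (138,212) and the clamp at (350,232). Next I'll measure the key positions.

```bash
cat > h.py <<'E'
import numpy as np, cv2
def world(s,u,v,z=None,depth=None):
    xd=np.array([(u-s["cx"])/s["fx"],(v-s["cy"])/s["fy"]]); x=xd.copy()
    for _ in range(20): x=xd/(1+s["k1"]*(x@x))
    R=s["view"][:3,:3];t=s["view"][:3,3]; d=R.T@np.array([x[0],x[1],1]); o=-R.T@t
    return o+d*(depth if depth else (z-o[2])/d[2])
E
python3 - <<'E'
from bench import viewer
from h import *
for n,box in (("top",(185,300,208,245)),("side",(270,325,195,300))):
    s=viewer.snapshot(n);f=s["frame"].astype(int)
    m=((f.min(2)>150)).astype(np.uint8)
    k=np.zeros_like(m);k[box[2]:box[3],box[0]:box[1]]=m[box[2]:box[3],box[0]:box[1]]
    N,l,st,c=cv2.connectedComponentsWithStats(k)
    for i in range(1,N):
        if st[i,4]<60: continue
        zz=np.median(s["z_map"][l==i]); w=world(s,*c[i],z=75)
        print(n,c[i].round(1),st[i],"z75",w.round(1),"depth",world(s,*c[i],depth=zz).round(1))
    cv2.imwrite(f"pics/{n}crop.png",cv2.resize(s["frame"][150:300,120:400] if n=="top" else s["frame"][170:340,200:400],None,fx=2.8,fy=2.8,interpolation=cv2.INTER_CUBIC))
E
```

```text
top [201.4 221.8] [195 216  14  12 144] z75 [524.4 202.9  75. ] depth [524.5 203.6  71.1]
top [227.5 223.9] [221 218  14  12 146] z75 [520.  142.3  75. ] depth [519.9 142.1  76.1]
top [254.1 226. ] [248 220  14  13 148] z75 [515.6  80.3  75. ] depth [515.5  80.2  76.4]
top [280.7 228.3] [274 223  14  12 150] z75 [510.8  18.4  75. ] depth [510.7  18.4  76.1]
side [310.8 206.5] [303 199  17  16 203] z75 [507.5  23.1  75. ] depth [507.4  23.9  75.9]
side [304.1 228.4] [296 220  17  18 225] z75 [512.   84.8  75. ] depth [511.9  85.4  75.7]
side [296.6 252.1] [288 243  18  19 246] z75 [516.6 146.4  75. ] depth [516.5 147.3  76.3]
side [288.6 279.2] [280 270  18  19 256] z75 [520.5 210.   75. ] depth [520.9 207.9  71.8]
```

Key 1 reads about 71 mm in depth, so it's probably the latched one, but I'll check that by tapping. Block yaw is about -4.1°. I'm closing the fingers and moving over key 1.

```bash
python3 -m pendant '[13,38,0,-0.12,0,13,38,0,-0.12,0,13,38,0,-0.12,0,13,38,0,0,0,13,38,0,0,0,13,38,0,0,0,13,38,0,0,0,13,38,0,0,0,13,38,0,0,0,13,38,0,0,0]' 20
```

```text
time: 1.03
tool_pos: [384.5, -151.5, 224.4]
tcp_rot: [-179.6, 0.1, 3.3]
ft_force: [1.0, 0.1, 0.4]
finger_gap: 0.0
```

```bash
python3 -m pendant '[14,37,0,-0.065,0,14,37,0,-0.065,0,14,37,0,0,0,14,37,0,0,0,14,37,0,0,0,14,37,0,0,0,14,37,0,0,0,14,37,0,0,0,14,36,0,0,0]'
```

```text
time: 1.78
tool_pos: [511.6, 199.9, 225.2]
tcp_rot: [-179.7, -0.2, -4.5]
ft_force: [1.0, -1.1, 0.2]
finger_gap: -0.1
```

```bash
python3 -m pendant '[5,3,-30,0,0,5,3,-35,0,0,0,0,-35,0,0,0,0,-15,0,0,0,0,-8,0,0,0,0,0,0,0]'; python3 - <<'E'
from bench import viewer
import cv2
s=viewer.snapshot("top"); cv2.imwrite("pics/t2.png",cv2.resize(s["frame"][150:300,120:400],None,fx=2.8,fy=2.8,interpolation=cv2.INTER_CUBIC))
s=viewer.snapshot("side"); cv2.imwrite("pics/s2.png",cv2.resize(s["frame"][180:330,200:400],None,fx=4,fy=4,interpolation=cv2.INTER_CUBIC))
s=viewer.snapshot("wrist"); cv2.imwrite("pics/w2.png",s["frame"])
E
```

```text
time: 2.28
tool_pos: [523.0, 217.2, 98.4]
tcp_rot: [-179.4, -0.4, -3.8]
ft_force: [-0.9, 0.1, -0.5]
finger_gap: 0.0
```

View pics/s2.png

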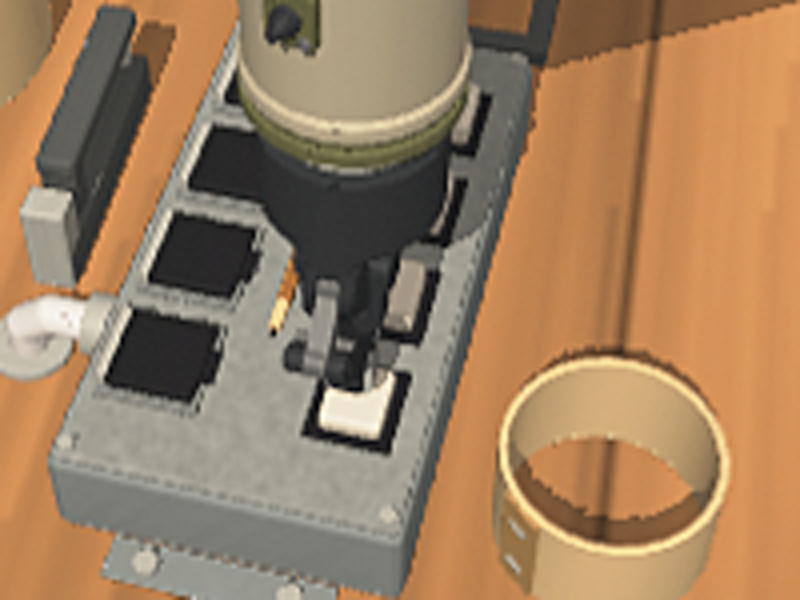

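View pics/w2.png

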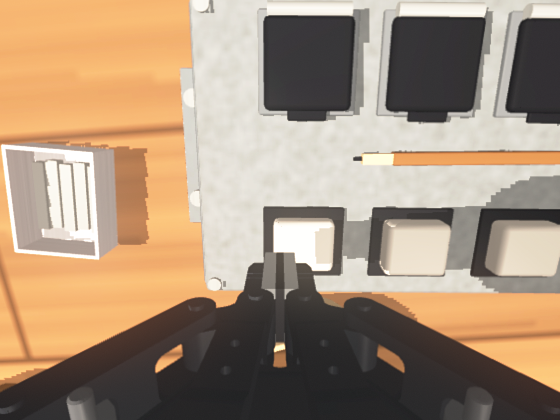

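The side view shows the fingertips over key 1's rear part. The wrist view shows key 1's cap at about (274–334, 219–270), with the fingertips just left of its centre. I'll use both to refine the key centres.

```bash
python3 - <<'E'
from bench import viewer,sensors
from h import *
s=viewer.snapshot("wrist"); st=sensors.sense(); print(st["tool_pos"],st["tcp_rot"],st["ft_force"])
f=s["frame"]; cv2.imwrite("pics/w3.png",cv2.resize(f[190:300,230:500],None,fx=2.9,fy=2.9,interpolation=cv2.INTER_CUBIC))
p=s["view"]@np.r_[st["tool_pos"],1]; x=p[:2]/p[2]; x*=1+s["k1"]*(x@x); print("tcp px",x*[s["fx"],s["fy"]]+[s["cx"],s["cy"]])
for u,v,z in ((274,219,71.5),(333,219,71.5),(384,219,76),(448,219,76),(380,274,76),(450,274,76),(303,245,71.5),(415,246,76)):
    d=s["z_map"][v,u]; print(u,v,world(s,u,v,z=z).round(1),world(s,u,v,depth=d).round(1) if d else 0)
E
```

```text
[526.18671986 217.8451839  103.18270248] [-179.25923447   -0.81848755   -3.83580882] [0.40746027 0.46192519 0.37002066]
tcp px [277.16318651 266.85536157]
274 219 [540.4 219.2  71.5] [537.9 219.6  63. ]
333 219 [538.3 186.9  71.5] [535.7 185.7  62.8]
384 219 [537.9 160.4  76. ] [534.2 156.9  64. ]
448 219 [535.7 126.4  76. ] [531.9 120.5  64.2]
380 274 [506.  162.2  76. ] [500.4 159.   64.9]
450 274 [503.5 123.2  76. ] [495.9 115.6  61.2]
303 245 [524.2 204.1  71.5] [524.4 204.1  72. ]
415 246 [521.5 143.4  76. ] [521.9 143.8  77.1]
```

View pics/w3.png

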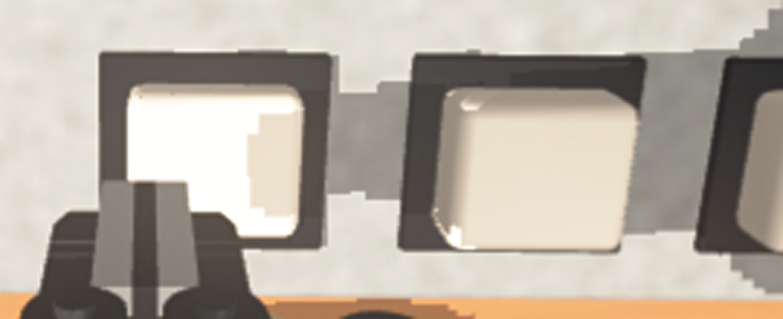

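```bash
python3 -m pendant '[-2,-8,0,0,0,0,0,0,0,0]';python3 -m pendant '[0,0,0,0,0]';python3 -m pendant '[0,0,0,0,0]';python3 -m pendant '[0,0,0,0,0,0,0,0,0,0]'
```

```text
time: 2.65
tool_pos: [526.2, 209.6, 106.6]
tcp_rot: [-179.2, -1.1, -3.8]
ft_force: [-0.4, -0.0, 0.4]
finger_gap: 0.0
time: 2.73
tool_pos: [527.0, 209.4, 108.1]
tcp_rot: [-179.1, -1.2, -3.9]
ft_force: [0.0, 0.5, 0.6]
finger_gap: -0.1
time: 2.82
tool_pos: [527.7, 209.2, 109.3]
tcp_rot: [-179.1, -1.3, -3.9]
ft_force: [0.2, 0.6, -0.2]
finger_gap: -0.0
time: 2.98
tool_pos: [528.5, 209.2, 110.6]
tcp_rot: [-179.0, -1.5, -3.9]
ft_force: [-0.9, 0.4, -0.7]
finger_gap: 0.1
```

```bash
python3 -m pendant '[-3,-3,-8,0,0,-2,-1,-6,0,0]';python3 -m pendant '[0,0,0,0,0,0,0,0,0,0]';python3 -m pendant '[0,0,0,0,0,0,0,0,0,0,0,0,0,0,0]'
```

```text
time: 3.15
tool_pos: [524.7, 205.5, 97.6]
tcp_rot: [-179.0, -1.6, -3.9]
ft_force: [-0.4, -1.1, -0.3]
finger_gap: -0.3
time: 3.32
tool_pos: [522.7, 204.8, 94.9]
tcp_rot: [-179.0, -1.4, -3.9]
ft_force: [-0.5, 0.2, 0.2]
finger_gap: -0.3
time: 3.57
tool_pos: [521.9, 204.7, 93.8]
tcp_rot: [-179.1, -1.3, -3.9]
ft_force: [0.7, 0.4, -0.5]
finger_gap: 0.1
```

```bash
python3 -m pendant '[0,0,-3,0,0,0,0,-3,0,0,0,0,-3,0,0,0,0,-1,0,0]';python3 -m pendant '[0,0,0,0,0]'
```

```text
time: 3.9
tool_pos: [522.6, 205.0, 83.6]
tcp_rot: [-179.0, -1.4, -3.9]
ft_force: [-0.5, -0.2, 0.7]
finger_gap: 0.0
time: 3.98
tool_pos: [522.4, 204.9, 83.2]
tcp_rot: [-179.1, -1.4, -3.9]
ft_force: [0.9, -0.0, -0.4]
finger_gap: 0.4
```

```bash
python3 -m pendant '[0,0,-1,0,0]';python3 -m pendant '[0,0,-1,0,0]'
```

```text
time: 4.07
tool_pos: [522.4, 205.0, 82.1]
tcp_rot: [-179.1, -1.4, -3.9]
ft_force: [0.1, -0.2, -0.6]
finger_gap: 0.0
time: 4.15
tool_pos: [522.4, 204.9, 81.0]
tcp_rot: [-179.1, -1.4, -3.9]
ft_force: [-0.5, -0.5, 0.5]
finger_gap: -0.1
```

Each row now follows well. I'll keep going down in small steps.

```bash
python3 -m pendant '[0,0,-1.5,0,0,0,0,-1.5,0,0]';python3 -m pendant '[0,0,-1,0,0]'; python3 -m pendant '[0,0,-1,0,0]'
```

```text
time: 4.32
tool_pos: [522.6, 205.0, 78.0]
tcp_rot: [-179.0, -1.4, -3.9]
ft_force: [-0.1, 0.6, 0.3]
finger_gap: -0.0
time: 4.4
tool_pos: [522.5, 205.0, 76.8]
tcp_rot: [-179.0, -1.4, -3.9]
ft_force: [-0.3, -0.4, -1.1]
finger_gap: 0.1
time: 4.48
tool_pos: [522.5, 205.0, 75.7]
tcp_rot: [-179.0, -1.4, -3.9]
ft_force: [0.3, -0.5, -0.2]
finger_gap: 0.0
```

```bash
python3 -m pendant '[0,0,-1,0,0]'
```

```text
time: 4.57
tool_pos: [522.6, 205.0, 74.6]
tcp_rot: [-179.0, -1.4, -3.9]
ft_force: [-0.1, -0.6, -0.5]
finger_gap: -0.1
```

```bash
python3 -m pendant '[0,0,-0.7,0,0]'
```

```text
time: 4.65
tool_pos: [522.5, 205.0, 73.7]
tcp_rot: [-179.0, -1.4, -3.9]
ft_force: [-1.1, 0.6, -0.6]
finger_gap: -0.1
```

No contact at 73.7 mm, so key 1 isn't raised. Next I'm looking for firm contact.

```bash
python3 -m pendant '[0,0,-0.7,0,0]'; python3 -m pendant '[0,0,-0.7,0,0]'
```

```text
time: 4.73
tool_pos: [522.5, 205.0, 73.0]
tcp_rot: [-179.0, -1.4, -3.9]
ft_force: [-0.1, -0.6, 0.6]
finger_gap: 0.4
time: 4.82
tool_pos: [522.5, 205.0, 72.2]
tcp_rot: [-179.0, -1.4, -3.9]
ft_force: [0.3, -0.7, 0.2]
finger_gap: -0.1
```

```bash
python3 -m pendant '[0,0,-0.6,0,0]'
```

```text
time: 4.9
tool_pos: [522.5, 205.0, 71.5]
tcp_rot: [-179.1, -1.4, -3.9]
ft_force: [-0.2, -0.7, 0.3]
finger_gap: -0.1
```

```bash
python3 -m pendant '[0,0,-0.6,0,0]'
```

```text
time: 4.98
tool_pos: [522.6, 205.0, 71.1]
tcp_rot: [-179.0, -1.4, -3.9]
ft_force: [-2.4, -0.4, 4.6]
finger_gap: 0.0
```

```bash
python3 -m pendant '[0,0,-0.4,0,0]'
```

```text
time: 5.07
tool_pos: [522.6, 205.0, 71.0]
tcp_rot: [-179.1, -1.4, -3.9]
ft_force: [-3.6, -0.4, 4.8]
finger_gap: -0.1
```

Key 1 gives firm contact at 71.1 mm, so it's latched. I'm lifting off to end the tap, then pressing it to its stop.

```bash
python3 -m pendant '[0,0,3,0,0,0,0,3,0,0,0,0,0,0,0]'
```

```text
time: 5.32
tool_pos: [522.7, 205.0, 77.5]
tcp_rot: [-179.0, -1.4, -3.9]
ft_force: [0.1, -0.1, -0.5]
finger_gap: -0.2
```

```bash
python3 -m pendant '[0,0,-2,0,0,0,0,-2,0,0,0,0,-2,0,0,0,0,-1.5,0,0]';python3 -m pendant '[0,0,-1.5,0,0]';python3 -m pendant '[0,0,-1.5,0,0]'
```

```text
time: 5.65
tool_pos: [523.4, 205.2, 70.2]
tcp_rot: [-179.0, -1.5, -3.9]
ft_force: [-1.5, -1.0, 5.3]
finger_gap: 0.0
time: 5.73
tool_pos: [523.4, 205.2, 68.9]
tcp_rot: [-179.0, -1.5, -3.9]
ft_force: [-2.9, -1.5, 6.6]
finger_gap: 0.2
time: 5.82
tool_pos: [523.4, 205.2, 67.6]
tcp_rot: [-179.0, -1.5, -3.9]
ft_force: [-3.4, -1.3, 7.1]
finger_gap: 0.0
```

```bash
python3 -m pendant '[0,0,-1.2,0,0]';python3 -m pendant '[0,0,-1,0,0]'
```

```text
time: 5.9
tool_pos: [523.4, 205.2, 66.6]
tcp_rot: [-179.0, -1.5, -3.9]
ft_force: [-2.9, -1.3, 7.4]
finger_gap: -0.1
time: 5.98
tool_pos: [523.4, 205.2, 66.0]
tcp_rot: [-179.0, -1.5, -3.9]
ft_force: [-4.4, -1.9, 14.5]
finger_gap: -0.2
```

```bash
python3 -m pendant '[0,0,-0.8,0,0]'
```

```text
time: 6.07
tool_pos: [523.5, 205.3, 66.1]
tcp_rot: [-179.0, -1.5, -3.9]
ft_force: [-7.1, -2.4, 14.3]
finger_gap: -0.1
```

It's at the bottom stop (66.0 mm, 14 N). I'm lifting straight off, checking the depth, then moving to key 2.

```bash
python3 -m pendant '[0,0,4,0,0,0,0,5,0,0,0,0,6,0,0,0,0,6,0,0,0,0,5,0,0]'; python3 -m pendant '[-2,-28,0,0,0,-2,-24,0,0,0,0,-6,0,0,0,0,0,0,0,0]'; python3 -m pendant '[0,0,0,0,0,0,0,0,0,0]'; python3 - <<'E'
from bench import viewer,sensors
from h import *
s=viewer.snapshot("top");print([(world(s,u,v,depth=np.median(s["z_map"][v-2:v+3,u-2:u+3])).round(1)) for u,v in((201,222),(227,224),(254,226),(281,228))])
s=viewer.snapshot("side");print([(world(s,u,v,depth=np.median(s["z_map"][v-2:v+3,u-2:u+3])).round(1)) for u,v in((289,279),(297,252),(304,228),(311,206))])
E
```

```text
time: 6.48
tool_pos: [522.8, 205.0, 92.5]
tcp_rot: [-179.1, -1.4, -3.9]
ft_force: [0.3, 0.4, -0.1]
finger_gap: 0.3
time: 6.82
tool_pos: [519.6, 146.7, 95.1]
tcp_rot: [-179.0, -1.6, -3.8]
ft_force: [0.0, -0.1, -0.4]
finger_gap: 0.2
time: 6.98
tool_pos: [519.7, 147.0, 95.4]
tcp_rot: [-178.9, -1.6, -3.9]
ft_force: [-0.8, 0.4, -1.1]
finger_gap: 0.4
[array([507.9, 127.6, 505.4]), array([505.7,  94.5, 503.4]), array([515.5,  80.6,  76.5]), array([511.4,  17.8,  76.1])]
[array([519.7, 210.2,  76.1]), array([515.7, 146.9,  76.3]), array([501.8, 160.4, 165.6]), array([489.8, 173. , 237.5])]
```

Key 1 has sprung up to 76.1 mm. Now the light tap on key 2, with contact expected at about 75.7.

```bash
python3 -m pendant '[0,-3,-5,0,0,0,0,-4,0,0,0,0,-3,0,0,0,0,-1,0,0]'; python3 -m pendant '[0,0,0,0,0]'
```

```text
time: 7.42
tool_pos: [519.6, 146.1, 80.9]
tcp_rot: [-178.9, -1.6, -3.7]
ft_force: [0.2, 0.2, -0.0]
finger_gap: 0.3
time: 7.5
tool_pos: [519.1, 146.2, 80.1]
tcp_rot: [-178.9, -1.5, -3.6]
ft_force: [0.5, 0.9, 0.4]
finger_gap: 0.2
```

```bash
python3 -m pendant '[0,0,-1,0,0]'
```

```text
time: 7.58
tool_pos: [519.0, 146.3, 78.9]
tcp_rot: [-178.9, -1.5, -3.6]
ft_force: [-0.3, 0.4, -0.2]
finger_gap: 0.1
```

```bash
python3 -m pendant '[0,0,-1.3,0,0]';python3 -m pendant '[0,0,-0.7,0,0]'
```

```text
time: 7.67
tool_pos: [519.0, 146.3, 77.5]
tcp_rot: [-178.9, -1.5, -3.6]
ft_force: [0.5, -1.3, 0.2]
finger_gap: -0.4
time: 7.75
tool_pos: [518.9, 146.3, 76.6]
tcp_rot: [-178.9, -1.5, -3.6]
ft_force: [0.3, 0.5, -0.1]
finger_gap: 0.3
```

```bash
python3 -m pendant '[0,0,-0.4,0,0]'
```

```text
time: 7.83
tool_pos: [519.0, 146.3, 76.2]
tcp_rot: [-178.9, -1.5, -3.6]
ft_force: [-0.6, -0.0, 3.1]
finger_gap: -0.0
```

```bash
python3 -m pendant '[0,0,-0.4,0,0]'
```

```text
time: 7.92
tool_pos: [519.0, 146.4, 76.0]
tcp_rot: [-178.9, -1.5, -3.6]
ft_force: [-2.4, 0.4, 2.4]
finger_gap: 0.1
```

Key 2 makes contact at 76.2 mm with about 3 N, so it's raised. On to key 3.

```bash
python3 -m pendant '[0,0,3,0,0,0,0,5,0,0,0,0,4,0,0,-2,-28,0,0,0,-2,-25,0,0,0,0,-6,0,0,0,0,0,0,0,0,0,0,0,0,0]'; python3 -m pendant '[0,0,0,0,0]'
```

```text
time: 8.58
tool_pos: [516.6, 86.7, 92.5]
tcp_rot: [-178.9, -1.7, -3.6]
ft_force: [-0.1, 0.1, -0.2]
finger_gap: -0.0
time: 8.67
tool_pos: [516.9, 87.1, 92.8]
tcp_rot: [-178.9, -1.8, -3.6]
ft_force: [0.6, -1.0, -0.1]
finger_gap: 0.1
```

```bash
python3 -m pendant '[-1,-4,-4,0,0,-1,-1,-3,0,0,0,0,-3,0,0,0,0,-1,0,0]'; python3 -m pendant '[0,0,-0.5,0,0]'
```

```text
time: 9.0
tool_pos: [514.9, 84.2, 81.0]
tcp_rot: [-178.8, -1.8, -3.5]
ft_force: [0.4, 0.2, -0.1]
finger_gap: -0.1
time: 9.08
tool_pos: [514.6, 84.4, 79.9]
tcp_rot: [-178.8, -1.7, -3.4]
ft_force: [0.6, 0.0, -0.1]
finger_gap: 0.5
```

```bash
python3 -m pendant '[0,0,-0.8,0,0]'
```

```text
time: 9.17
tool_pos: [514.3, 84.6, 78.8]
tcp_rot: [-178.8, -1.7, -3.4]
ft_force: [0.1, -1.1, -0.3]
finger_gap: -0.5
```

```bash
python3 -m pendant '[0,0,-1.2,0,0]';python3 -m pendant '[0,0,-0.6,0,0]'
```

```text
time: 9.25
tool_pos: [514.3, 84.8, 77.4]
tcp_rot: [-178.8, -1.7, -3.4]
ft_force: [-0.6, -0.6, 0.1]
finger_gap: 0.4
time: 9.33
tool_pos: [514.1, 84.9, 76.5]
tcp_rot: [-178.8, -1.7, -3.4]
ft_force: [0.4, -1.2, -1.3]
finger_gap: -0.2
```

```bash
python3 -m pendant '[0,0,-0.4,0,0]'
```

```text
time: 9.42
tool_pos: [514.2, 84.9, 76.1]
tcp_rot: [-178.8, -1.7, -3.4]
ft_force: [-0.9, -1.4, 2.5]
finger_gap: 0.3
```

Key 3 makes contact at 76.1 mm with 2.5 N, so it's raised too. On to key 4 at about (510, 20.5).

```bash
python3 -m pendant '[0,0,3,0,0,0,0,5,0,0,0,0,4,0,0,-2,-28,0,0,0,-2,-26,0,0,0,-1,-7,0,0,0,0,0,0,0,0,0,0,0,0,0]'; python3 -m pendant '[0,-3,0,0,0]'
```

```text
time: 10.08
tool_pos: [510.7, 23.0, 92.7]
tcp_rot: [-178.8, -1.9, -3.3]
ft_force: [-0.0, 0.7, -0.2]
finger_gap: -0.4
time: 10.17
tool_pos: [510.9, 20.7, 93.0]
tcp_rot: [-178.7, -2.0, -3.3]
ft_force: [0.3, 0.8, -0.5]
finger_gap: 0.0
```

```bash
python3 -m pendant '[0,-1,-4,0,0,0,0,-3,0,0,0,0,-3,0,0,0,0,-1,0,0]'; python3 -m pendant '[0,0,-0.5,0,0]'
```

```text
time: 10.5
tool_pos: [511.3, 21.6, 81.2]
tcp_rot: [-178.7, -2.0, -3.2]
ft_force: [-0.3, 0.1, -0.5]
finger_gap: 0.5
time: 10.58
tool_pos: [510.9, 22.0, 80.1]
tcp_rot: [-178.7, -1.9, -3.2]
ft_force: [0.2, 0.3, -0.2]
finger_gap: -0.0
```

```bash
python3 -m pendant '[0,0,-0.8,0,0]'
```

```text
time: 10.67
tool_pos: [510.7, 22.3, 79.0]
tcp_rot: [-178.7, -1.9, -3.2]
ft_force: [0.7, 0.6, -0.6]
finger_gap: 0.2
```

```bash
python3 -m pendant '[0,0,-0.8,0,0]'
```

```text
time: 10.75
tool_pos: [510.6, 22.5, 77.9]
tcp_rot: [-178.7, -1.9, -3.2]
ft_force: [0.4, -0.3, -0.9]
finger_gap: -0.3
```

```bash
python3 -m pendant '[0,0,-0.8,0,0]'; python3 -m pendant '[0,0,-0.4,0,0]'
```

```text
time: 10.83
tool_pos: [510.5, 22.6, 77.0]
tcp_rot: [-178.7, -1.9, -3.1]
ft_force: [0.3, -0.3, -0.3]
finger_gap: 0.4
time: 10.92
tool_pos: [510.5, 22.7, 76.4]
tcp_rot: [-178.7, -1.9, -3.1]
ft_force: [0.1, -0.0, -0.7]
finger_gap: 0.1
```

```bash
python3 -m pendant '[0,0,-0.4,0,0]'
```

```text
time: 11.0
tool_pos: [510.5, 22.6, 76.1]
tcp_rot: [-178.7, -1.9, -3.1]
ft_force: [-1.8, -0.6, 2.1]
finger_gap: 0.1
```

Key 4 is raised as well (76.1 mm, 2 N). I'm backing away so both cameras can see the block.

```bash
python3 -m pendant '[0,0,4,0,0,0,0,8,0,0,0,0,20,0,0,0,0,30,0,0,0,0,30,0,0,0,-15,20,0,0,-5,-35,0,0,0,-5,-38,0,0,0,-5,-38,0,0,0,-5,-38,0,0,0,-5,-38,0,0,0,-5,-30,0,0,0]'; python3 -m pendant '[0,-35,0,0,0,0,-35,0,0,0,0,-20,0,0,0,0,0,0,0,0,0,0,0,0,0,0,0,0,0,0]'; python3 - <<'E'
from bench import viewer,sensors
from h import *
s=viewer.snapshot("top");print([(world(s,u,v,depth=np.median(s["z_map"][v-2:v+3,u-2:u+3])).round(1)) for u,v in((201,222),(227,224),(254,226),(281,228))])
cv2.imwrite("pics/t4.png",s["frame"])
s=viewer.snapshot("side");print([(world(s,u,v,depth=np.median(s["z_map"][v-2:v+3,u-2:u+3])).round(1)) for u,v in((289,279),(297,252),(304,228),(311,206))])
cv2.imwrite("pics/s4.png",s["frame"])
print(sensors.sense()["time"],sensors.sense()["ft_force"])
E
```

```text
time: 12.0
tool_pos: [479.3, -213.0, 204.9]
tcp_rot: [-178.9, -2.5, -2.5]
ft_force: [0.4, -0.3, 0.1]
finger_gap: 0.0
time: 12.5
tool_pos: [476.5, -315.4, 210.8]
tcp_rot: [-179.1, -2.7, -3.0]
ft_force: [0.6, -1.2, -0.6]
finger_gap: -0.0
[array([523.8, 203.7,  76.3]), array([519.6, 143.3,  76.5]), array([515.5,  80.6,  75.9]), array([511.4,  17.8,  76.1])]
[array([519.7, 210.4,  76.4]), array([515.8, 146.8,  76.2]), array([512. ,  85.6,  77. ]), array([507.1,  23.9,  77.5])]
12.6 [ 0.12034542  0.05571694 -0.97862615]
```

View pics/t4.png

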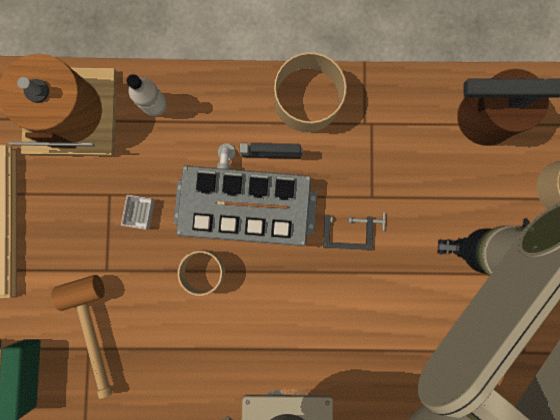

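View pics/s4.png

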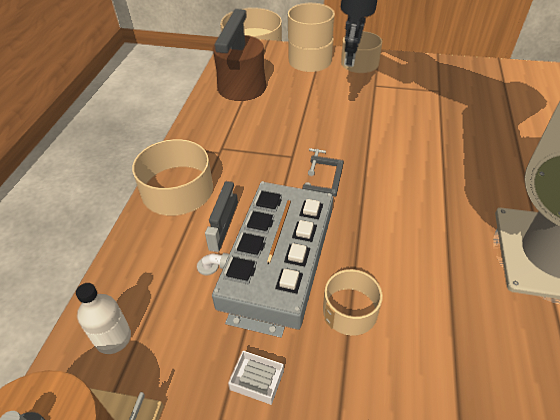

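All four keys read about 76 mm in both views. The hoop (200,273), pencil (253,205), tin (138,212), clamp and stapler are where they were in the first pictures, and the arm is clear of everything.

```bash
python3 -c "
from bench import job; print(job.hand_in())"
```

```text
the job is handed in; nothing more can be done
None
```

The latched key was key 1, the leftmost. It's now released, and the job is handed in with all four keys raised.

- **Taps, left to right:** Key 1 was firm at 71.1 mm, so I lifted off and pressed it to its stop (66.0 mm, about 14 N), and it sprang up. I then tapped keys 2, 3 and 4, which made contact at 76.1 to 76.2 mm with about 2 to 3 N. All three were raised and were not pressed in.
- **Last checks:** Both cameras put every key top between 75.9 and 77.5 mm. The pencil, hoop, tin, clamp and stapler look unmoved, and the arm was clear of everything. The robot's clock read 12.6 s.
- **Disagreements:** My tap on key 1 read about 4.8 N, above the 1 to 3 N light range, but the key did not yield. The top and side cameras differed by about 4 mm on key positions, up to about 6 mm in y. I aimed near the average, and contact heights agreed with the key heights given in the task.

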